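# Put the flat slicer away in its slotted rack

## Task

On the storeroom counter, first move the sauce bottle that stands in front of the empty rack out of the way: stand it upright, wholly on the black rubber mat beside the other bottle. Then slide the flat hand slicer along the counter, without lifting it off, end first into the slot of the empty rack until it is fully home against the stop; either end may go in first. Do not tip the bottles and leave the other things where they are.

Things in the scene. Friction and masses are not known exactly. Their poses are not given: they have to be found in the camera images.
- slicer: The loose flat hand slicer: a grey plastic slab with a steel deck, 170 mm long (its x), 104 mm wide (its y), 14 mm thick, about 0.35 kg, lying flat; too wide to grasp: push it by its edges. Origin at the centre of its underside. At the start its x axis points roughly to the racks (within 35 degrees of world +y).
- rack_empty: Fixed low wooden rack with an empty slot: 134 mm deep (its x), 142 mm wide (its y), 50 mm high. Origin at the centre of its underside; its x axis is the direction of insertion (roughly world +y), its mouth is at x = -67 mm, the slot's stop at x = +53 mm. Slicer fully home: its centre at x = -32 mm, y = 0 of the rack, 50 mm of it sticking out. A steel tray fills the upper slot.
- slot_mouth (a point): Middle of the lower edge of the empty slot's mouth, on the counter; axes as rack_empty. The slot is 112 mm wide, 20 mm high, 120 mm deep, its floor is the counter. Two lead-in wings 20 mm high flare out 25 mm in front of the mouth, widening the entry to about 137 mm.
- rack_full: A second fixed rack like rack_empty standing next to it (either may be the nearer one), its counter-level slot already filled by another slicer that sticks out 50 mm. Axes as rack_empty. Fixed.
- bottle: The loose small amber glass sauce bottle that stands in front of the empty rack's mouth: body diameter 54 mm up to 80 mm height, then a shoulder to 26 mm neck at 100 mm, black cap of diameter 30 mm from 104 to 130 mm height. About 0.2 kg. Origin at the centre of its underside.
- mat: Fixed black rubber drip mat 200 mm (its x) by 120 mm (its y), 5 mm thick, on the robot's right. Origin at the centre of its underside. The other bottle stands on its -x half; the +x half is free.
- fellow: The other sauce bottle, just like the first, standing on the mat's -x half. Leave it. Origin at the centre of its underside.
- dish: White bowl, rim diameter 80 mm, 32 mm high, standing on the far side of the counter. Leave it. Origin at the centre of its underside.
- tin: Low steel tin, diameter 72 mm, 42 mm high, near the robot beside the racks. Leave it. Origin at the centre of its underside.
- funnel: Aluminium funnel upside down, diameter 90 mm at the foot, 75 mm high. Leave it. Origin at the centre of its underside.
- box: Small cardboard box 70 mm (its x) by 100 mm (its y) by 45 mm high, near the robot. Leave it. Origin at the centre of its underside.
- jar: Glass jar with a lid, diameter 64 mm, 90 mm high, near the robot, to its left. Leave it. Origin at the centre of its underside.
There are look-alikes about, which are no part of the job. Leave any blue look-alike of the bottle alone.

How it is judged:
By the outcome, as a careful person would: the job done as asked, in the order asked, and still so for the second after the job is handed in, with the robot touching nothing.
It also fails if it takes over 72 s, if anything falls off the work surface, if the arm or the gripper's body presses on something with over 40 N, if the wrist force passes 120 N, or if a joint passes its speed limit or range.

## Robot

A 7-joint arm with a two-finger parallel gripper is mounted at the origin on the work surface. World frame = base frame: x ahead of the robot, y to its left, z up, the work surface at z = 0. Lengths are in m, angles in rad, forces in N, time in s.
With the tool pointing down it reaches from about 0.4 to 0.875 m from the base axis. Payload 19.3 kg.
Tool frame: the origin (TCP) lies at the very end of the fingers, on their centre line; the grasp point (between the pads) lies 19 mm behind it; z points along the fingers, y is the direction in which the jaws open and shut (so a half turn about z gives the same grasp; the last joint's range is limited). The gripper opens to 85 mm and grips with 20 to 120 N. Pads are 22 mm wide; open, the fingers measure 114 mm over their backs; the gripper's body (76 mm by 85 mm) begins 54 mm behind the grasp point. The pads swing forward as they close: fully open they stand 13 mm farther back than shut.
Start: joints at [-1.287, 0.521, -0.036, 1.599, 0.021, 1.021, -0.113], TCP at [0.217, 0.586, 0.231] pointing down, gripper open.
Joint ranges: [-2.91, 2.91], [-0.3, 2.13], [-1.5, 1.42], [0.17, 2.43], [-1.26, 4.41], [0.16, 1.93], [-2.52, 2.52]. Speed limits (rad/s): [1.89, 1.89, 2.39, 2.39, 3.01, 3.01, 3.01].

## Interface

Orientations are given as [roll, pitch, yaw] about the fixed x, y, z axes, in that order (R = Rz(yaw) Ry(pitch) Rx(roll)).
In Python, from workcell import bot, grab_frame, calibration, workorder gives the robot as it stands.
- The arm moves only by the tool move_arm, never from a script. Its arguments are lists of equal length, an entry for each row: "jaw": the closure in counts, from 0 (fully open) to 255 (shut); "dp": the shift along the tool's x, y, z in units of 800 mm (1.0 is 800 mm), a list of three; "rotation": the turn, a rotation vector about the tool's x, y, z in units of pi rad (1.0 is pi rad), a list of three. In form: {"jaw": [jaw, ...], "dp": [[dx, dy, dz], ...], "rotation": [[rx, ry, rz], ...]}. A call has 1 to 10 rows; each row shifts and turns the commanded pose from where the row before left it, along the tool's axes as they then stand; what a row does not reach is not made up. A row lasts 1/8 s, in which the tool goes at most 62.5 mm and 10.7 degrees, less where a joint would pass 70% of its speed; a pose out of reach is approached as far as the arm can. A call with a number of a shift or a turn outside -1 to 1 is refused whole. A call with a gripper value outside its range is refused whole. The fingers move at their own pace and stop on an object; "squeeze" is the grip in N (left out, the last holds). Time passes only in rows, so rows that do not move let the fingers close. It gives the time, the measured TCP pose, the force and the opening at its end, in the units of the state.
- bot.observe(): the state, without advancing time (a new reading comes with each control period).
- grab_frame(name): name is "scene" or "top" or "wrist"; returns the picture (384x512x3 uint8, blue, green, red); there is no depth.
- calibration(name): a dict with "camera_matrix" (3x3 intrinsics, pixels), "T" (4x4, takes a point from camera to world coordinates). Camera axes: x right, y down, z forward; pixel columns grow to the right and rows downward; lengths in m; the calibration is good to about 2 mm. The wrist camera is an equidistant fisheye: a pixel r from the principal point sees the ray r / f radians off the axis. A picture is of the moment at which its call begins: read the wrist's pose just before it. calibration takes no time and is no camera call; for the wrist camera it gives the pose at the moment of the call.
- workorder.job_done(): hands the job in, once; it reports no verdict.
The state is a dict: "clock": time; "qpos": joint angles; "qd": joint speeds; "joint_efforts": joint torques, N m; "position": TCP position; "tool_rot": TCP orientation; "force": force on the tool from outside, world axes, zero at the start; "moment": the same for the moment, N m; "grip_width": finger opening in m.
Only numpy, scipy, OpenCV 4.12 (cv2) and the standard library are available. Lean on these libraries where they do the work, as an engineer would, in place of code of your own. Each camera call takes 0.05 s, during which the arm holds its last target. There are 200 camera calls.

## Working session

There is one attempt and no reset: what is moved stays moved. The work goes in short steps, Python scripts to look and compute and a tool call to move; the robot and the scene stay as the last step left them, time stands still between calls to the robot, and variables do not carry over. Pictures are saved under pics/ and viewed, about 8 in all and at most 12, crops included, and the job is handed in when it is done.

Besides the shell and the picture viewer there is one more tool, called as name(argument=value, ...), one argument or row to a line, values as JSON. move_arm: Moves the arm, as the interface text tells. Shifts and turns lie within -1 to 1; 1 stands for 800 mm of shift or pi rad of turn. Its arguments: {"type":"object","properties":{"jaw":{"type":"array","items":{"type":"number"}},"dp":{"type":"array","items":{"type":"array","items":{"type":"number","minimum":-1,"maximum":1}}},"rotation":{"type":"array","items":{"type":"array","items":{"type":"number","minimum":-1,"maximum":1}}},"squeeze":{"type":"number"}},"required":["jaw","dp","rotation"]}

```bash
mkdir -p pics; cat > h.py <<'E'
import numpy as np, cv2
from workcell import bot, grab_frame, calibration, workorder
def pix(name,P):
    c=calibration(name);K=np.array(c["camera_matrix"]);T=np.linalg.inv(np.array(c["T"]))
    p=(T[:3,:3]@np.atleast_2d(P).T+T[:3,3:]).T
    q=(K@p.T).T; return q[:,:2]/q[:,2:]
def ray(name,uv,z=0.):
    c=calibration(name);K=np.array(c["camera_matrix"]);T=np.array(c["T"])
    out=[]
    for u,v in np.atleast_2d(uv):
        d=T[:3,:3]@np.linalg.inv(K)@[u,v,1.]
        o=T[:3,3]; out.append(o+d*(z-o[2])/d[2])
    return np.round(np.array(out),4)
E
python3 - <<'E'
from h import *
print(bot.observe())
for n in ["scene","top"]:
    im=grab_frame(n); cv2.imwrite(f"pics/{n}0.png",im); 
    c=calibration(n); print(n,np.round(c["camera_matrix"],1).tolist(),np.round(c["T"],3).tolist())
a=cv2.imread("pics/top0.png");cv2.imwrite("pics/top0b.png",cv2.resize(a,(800,600),interpolation=cv2.INTER_CUBIC))
E
```

```text
{'clock': 0.0, 'qpos': array([-1.28721718,  0.52201702, -0.036322  ,  1.60000264,  0.02122173,
        1.02108298, -0.11279509]), 'qd': array([-1.59030728e-05,  1.53179534e-03,  1.25376136e-03,  9.88737107e-04,
       -8.55144339e-04,  5.93250734e-05,  1.01496754e-03]), 'joint_efforts': array([ 3.88182934e-04, -9.27107191e+01,  1.97978765e+00, -3.69913638e+01,
        1.77987374e-02,  8.39170563e-03,  7.54030822e-06]), 'position': array([0.21645628, 0.58596679, 0.23072584]), 'tool_rot': array([-3.14047275e+00,  1.00840203e-04,  2.78781508e+00]), 'force': array([ 1.15049416, -0.83862275,  0.46011053]), 'moment': array([ 0.00923921,  0.01007272, -0.02783054]), 'grip_width': 0.08555895459771998}
scene [[386.8, 0.0, 252.8], [0.0, 386.8, 191.1], [0.0, 0.0, 1.0]] [[0.63, 0.575, -0.522, 1.121], [0.776, -0.463, 0.428, -0.514], [0.004, -0.675, -0.738, 0.855], [0.0, 0.0, 0.0, 1.0]]
top [[473.6, 0.0, 257.6], [0.0, 473.6, 192.8], [0.0, 0.0, 1.0]] [[0.019, -0.992, 0.122, 0.347], [-1.0, -0.02, -0.012, -0.019], [0.015, -0.121, -0.992, 1.597], [0.0, 0.0, 0.0, 1.0]]
```

View pics/top0b.png

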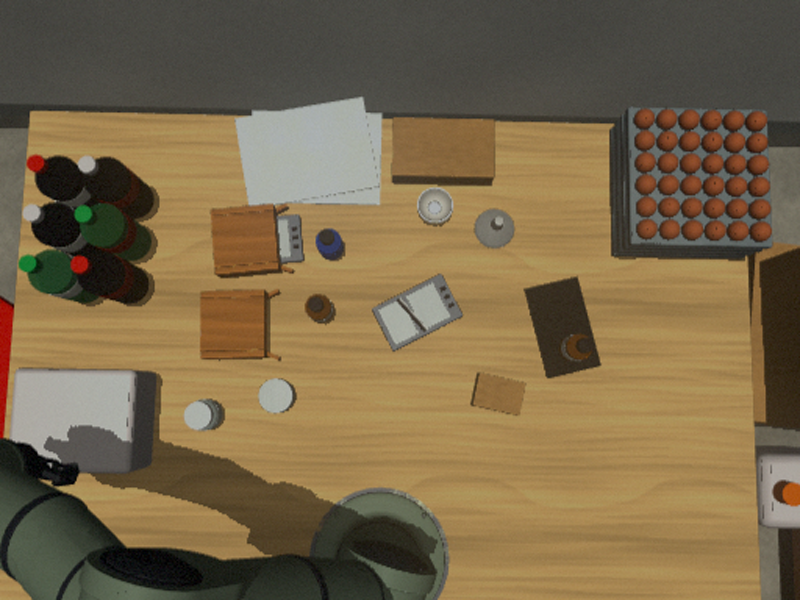

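View pics/scene0.png

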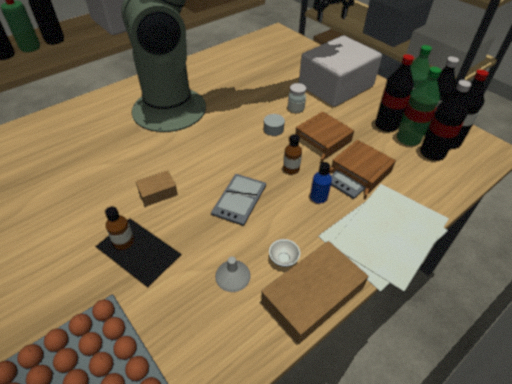

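The top view (800 px wide) shows the full rack at (245,240) with a slicer sticking out. The empty rack is at (235,325). The amber bottle is at (318,308) in front of the empty rack, and the blue look-alike at (328,243) is not the one. The loose slicer is at (418,312). The mat is at (562,327), with the fellow bottle at (576,347). I'll confirm with one enlarged crop.

```bash
python3 - <<'E'
from h import *
a=cv2.imread("pics/top0.png")
c=a[125:265,125:392]; cv2.imwrite("pics/crop0.png",cv2.resize(c,None,fx=3,fy=3,interpolation=cv2.INTER_CUBIC))
E
```

```text
(no output)
```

View pics/crop0.png

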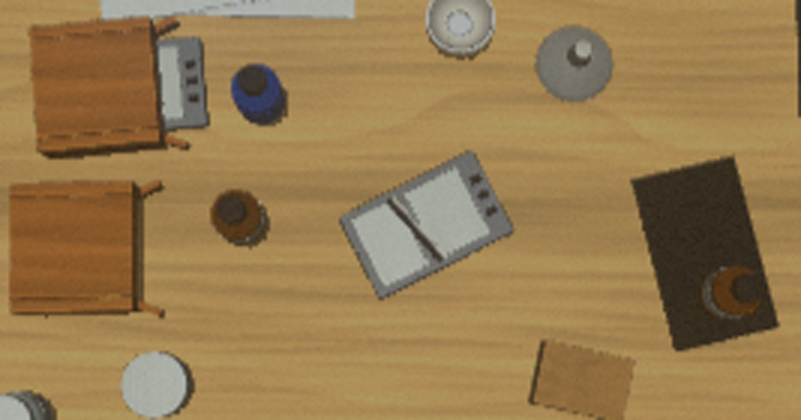

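```bash
python3 - <<'E'
from h import *
f=lambda l:[(125+(u+.5)/3-.5,125+(v+.5)/3-.5) for u,v in l]
def P(n,l,z): r=ray("top",f(l),z);print(n,r[:,:2].tolist(),'mean',r[:,:2].mean(0));return r
s=P("slicer",[(340,217),(470,151),(513,230),(381,298)],.014)
d=(s[0]+s[3]-s[1]-s[2])/2;w=(s[0]+s[1]-s[2]-s[3])/2
print(np.linalg.norm(d),np.linalg.norm(w),"axis deg",np.degrees(np.arctan2(d[1],d[0])))
r=P("rack top",[(10,184),(133,181),(133,313),(10,313)],.05)
d=(r[0]+r[3]-r[1]-r[2])/2;w=(r[0]+r[1]-r[2]-r[3])/2
print(np.linalg.norm(d),np.linalg.norm(w),np.degrees(np.arctan2(d[1],d[0])),np.degrees(np.arctan2(w[1],w[0])))
P("wingtips",[(161,184),(163,314)],.02)
P("bottle cap",[(231,208)],.13);P("bottle foot-ish",[(247,224)],.0)
m=P("mat",[(632,180),(733,156),(778,326),(677,350)],.005)
P("fellow cap",[(745,289)],.13)
P("funnel",[(574,62)],.0);P("box",[(540,340),(635,358),(620,420)],.045);P("blue cap",[(252,80)],.13);P("tin",[(156,384)],.042);P("fullslicer",[(205,38),(209,127)],.014)
print("scene bottle",ray("scene",[(293,141)],.13),ray("scene",[(112,213)],.13))
c=calibration("wrist");print(c["camera_matrix"])
from scipy.spatial.transform import Rotation as R
T=np.array(c["T"]);o=bot.observe();Rt=R.from_euler('xyz',o['tool_rot']).as_matrix()
print(np.round(Rt,3).tolist(),np.round(Rt.T@(T[:3,3]-o['position']),4),np.round(Rt.T@T[:3,:3],3).tolist())
E
```

```text
slicer [[0.525, 0.0263], [0.603, -0.1185], [0.5143, -0.1679], [0.4352, -0.0215]] mean [ 0.519375 -0.0704  ]
0.16543718596494564 0.10162441881752642 axis deg 118.34649573952525
rack top [[0.55, 0.387], [0.5561, 0.2529], [0.4117, 0.247], [0.4092, 0.3797]] mean [0.48175 0.31665]
0.1334692848561046 0.14275265321527308 91.84622620967404 2.649947211969435
wingtips [[0.5574, 0.2269], [0.4125, 0.219]] mean [0.48495 0.22295]
bottle cap [[0.5191, 0.1362]] mean [0.5191 0.1362]
bottle foot-ish [[0.5165, 0.1314]] mean [0.5165 0.1314]
mat [[0.575, -0.3034], [0.605, -0.4186], [0.413, -0.4673], [0.3841, -0.3536]] mean [ 0.494275 -0.385725]
fellow cap [[0.4454, -0.3983]] mean [ 0.4454 -0.3983]
funnel [[0.7112, -0.2377]] mean [ 0.7112 -0.2377]
box [[0.3912, -0.1955], [0.3736, -0.2993], [0.3065, -0.2829]] mean [ 0.3571     -0.25923333]
blue cap [[0.6548, 0.1187]] mean [0.6548 0.1187]
tin [[0.3358, 0.2203]] mean [0.3358 0.2203]
fullslicer [[0.7266, 0.1844], [0.6241, 0.1763]] mean [0.67535 0.18035]
scene bottle [[0.529  0.1201 0.13  ]] [[ 0.4512 -0.4027  0.13  ]]
[[297.31863964   0.         256.12173128]
 [  0.         297.31863964 188.693008  ]
 [  0.           0.           1.        ]]
[[-0.938, 0.346, -0.0], [0.346, 0.938, -0.001], [-0.0, -0.001, -1.0]] [ 0.0685  0.0011 -0.1422] [[0.001, -0.963, -0.27], [1.0, 0.001, -0.0], [0.0, -0.27, 0.963]]
```

move_arm(
  jaw=[0, 0, 0, 0, 0, 0, 0, 0, 0, 0],
  dp=[
    [0, 0, 0],
    [0, 0, 0],
    [0, 0, 0],
    [-0.032, -0.047, 0],
    [-0.032, -0.047, 0],
    [-0.032, -0.047, 0],
    [-0.032, -0.047, 0],
    [-0.032, -0.047, 0],
    [-0.032, -0.047, 0],
    [-0.032, -0.047, 0],
  ],
  rotation=[
    [0, 0, -0.0376],
    [0, 0, -0.0376],
    [0, 0, -0.0376],
    [0, 0, 0],
    [0, 0, 0],
    [0, 0, 0],
    [0, 0, 0],
    [0, 0, 0],
    [0, 0, 0],
    [0, 0, 0],
  ],
)

```text
clock: 1.35
position: [0.3965, 0.3218, 0.2312]
tool_rot: [-3.141, -0.0, -3.141]
force: [1.2, 0.2, 0.2]
grip_width: 0.0858
```

move_arm(
  jaw=[0, 0, 0, 0, 0, 0, 0],
  dp=[
    [-0.031, -0.0475, 0],
    [-0.031, -0.0475, 0],
    [-0.031, -0.0475, 0],
    [-0.031, -0.0475, 0],
    [-0.031, -0.0475, 0],
    [0, 0, 0.02],
    [0, 0, 0],
  ],
  rotation=[
    [0, 0, 0],
    [0, 0, 0],
    [0, 0, 0],
    [0, 0, 0],
    [0, 0, 0],
    [0, 0, 0],
    [0, 0, 0],
  ],
)

```text
clock: 2.22
position: [0.5191, 0.1334, 0.2141]
tool_rot: [-3.141, -0.002, -3.141]
force: [-0.0, 0.3, 0.8]
grip_width: 0.0855
```

```bash
cat >> h.py <<'E'
def wray(uv,z=0.,c=None):
    c=c or calibration("wrist");K=np.array(c["camera_matrix"]);T=np.array(c["T"]);out=[]
    for u,v in np.atleast_2d(uv):
        p=np.array([u-K[0,2],v-K[1,2]])/K[0,0];t=np.linalg.norm(p)
        d=T[:3,:3]@np.r_[np.sin(t)*p/max(t,1e-9),np.cos(t)];o=T[:3,3];out.append(o+d*(z-o[2])/d[2])
    return np.round(np.array(out),4)
def wpix(P):
    c=calibration("wrist");K=np.array(c["camera_matrix"]);T=np.linalg.inv(np.array(c["T"]))
    p=(T[:3,:3]@np.atleast_2d(P).T+T[:3,3:]).T
    r=np.linalg.norm(p[:,:2],axis=1);t=np.arctan2(r,p[:,2])
    return p[:,:2]/r[:,None]*(t*K[0,0])[:,None]+K[:2,2]
E
python3 - <<'E'
from h import *
o=bot.observe();print(o["qpos"],o["position"])
im=grab_frame("wrist")
a=np.linspace(0,2*np.pi,12,endpoint=False)
for i,j in [((.519,.134,.13),(0,255,0))]:
    ring=np.c_[i[0]+.015*np.cos(a),i[1]+.015*np.sin(a),0*a+.13]
    for u,v in wpix(ring): cv2.circle(im,(int(round(u)),int(round(v))),1,j,-1)
cv2.imwrite("pics/w1.png",im)
E
```

```text
[-0.37492819  0.40224893  0.01719748  1.85310156 -0.00911541  0.88872895
  1.21800429] [0.51907696 0.13338721 0.21412669]
```

View pics/w1.png

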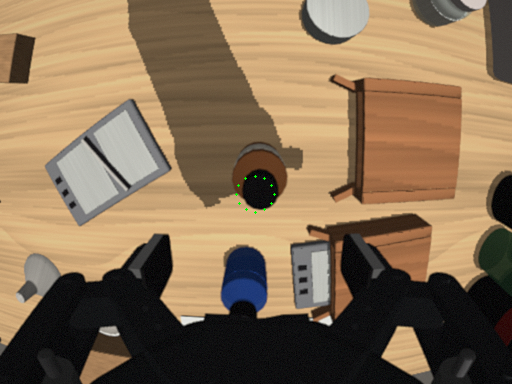

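The wrist view shows the amber bottle's cap at (261,188), which is 5 px from my estimate. The blue bottle is separate at (245,280). The rack's wing tips are at (332,78) and (332,198), and the slicer corners are visible.

```bash
python3 - <<'E'
from h import *
print(wray([(261,188)],.13),wray([(332,77),(332,198)],.02))
s=wray([(131,100),(170,157),(81,224),(46,166)],.014);print(s,s.mean(0));d=s[1]-s[2];print(np.degrees(np.arctan2(d[1],d[0])))
r=wray([(364,79),(461,88),(456,203),(361,200)],.05);print(r,r.mean(0))
E
```

```text
[[0.514  0.1389 0.13  ]] [[0.4131 0.221  0.02  ]
 [0.5567 0.2272 0.02  ]]
[[ 0.4361 -0.0162  0.014 ]
 [ 0.5076  0.0316  0.014 ]
 [ 0.5995 -0.1135  0.014 ]
 [ 0.5143 -0.1623  0.014 ]] [ 0.514375 -0.0651    0.014   ]
122.34838291311794
[[0.4159 0.2491 0.05  ]
 [0.4102 0.3816 0.05  ]
 [0.5553 0.3931 0.05  ]
 [0.5498 0.2538 0.05  ]] [0.4828 0.3194 0.05  ]
```

move_arm(
  jaw=[0, 0, 0, 0, 0, 150, 255, 255, 255, 255],
  dp=[
    [0.004, 0.005, 0.03],
    [0, 0, 0.04],
    [0, 0, 0.04],
    [0, 0, 0.032],
    [0, 0, 0],
    [0, 0, 0],
    [0, 0, 0],
    [0, 0, 0],
    [0, 0, 0],
    [0, 0, 0],
  ],
  rotation=[
    [0, 0, 0],
    [0, 0, 0],
    [0, 0, 0],
    [0, 0, 0],
    [0, 0, 0],
    [0, 0, 0],
    [0, 0, 0],
    [0, 0, 0],
    [0, 0, 0],
    [0, 0, 0],
  ],
  squeeze=30,
)

```text
clock: 3.52
position: [0.5173, 0.1372, 0.1024]
tool_rot: [3.141, 0.001, -3.141]
force: [0.0, -1.6, 7.9]
grip_width: 0.0292
```

move_arm(
  jaw=[255, 255, 255, 255, 255, 255, 255, 255, 255, 255],
  dp=[
    [0, 0, -0.025],
    [0, 0, -0.04],
    [0, 0, -0.04],
    [0, -0.025, 0],
    [-0.003, -0.045, 0],
    [-0.003, -0.045, 0],
    [-0.003, -0.045, 0],
    [-0.003, -0.045, 0],
    [-0.003, -0.045, 0],
    [-0.003, -0.045, 0],
  ],
  rotation=[
    [0, 0, 0],
    [0, 0, 0],
    [0, 0, 0],
    [0, 0, 0],
    [0, 0, 0],
    [0, 0, 0],
    [0, 0, 0],
    [0, 0, 0],
    [0, 0, 0],
    [0, 0, 0],
  ],
)

```text
clock: 4.78
position: [0.5306, -0.1007, 0.185]
tool_rot: [-3.141, -0.001, 3.142]
force: [-0.0, -0.5, -1.5]
grip_width: 0.0291
```

move_arm(
  jaw=[255, 255, 255, 255, 255, 255, 255, 255, 255],
  dp=[
    [-0.003, -0.045, 0],
    [-0.003, -0.045, 0],
    [-0.003, -0.045, 0],
    [-0.003, -0.045, 0],
    [-0.003, -0.045, 0],
    [-0.003, -0.045, 0],
    [0, -0.045, 0],
    [0, -0.02, 0],
    [0, 0, 0],
  ],
  rotation=[
    [0, 0, 0],
    [0, 0, 0],
    [0, 0, 0],
    [0, 0, 0],
    [0, 0, 0],
    [0, 0, 0],
    [0, 0, 0],
    [0, 0, 0],
    [0, 0, 0],
  ],
)

```text
clock: 5.9
position: [0.5449, -0.3676, 0.1849]
tool_rot: [3.141, -0.001, 3.14]
force: [-0.1, 1.2, -1.8]
grip_width: 0.0289
```

```bash
python3 - <<'E'
from h import *
print(bot.observe()["qpos"])
o=bot.observe();print(o["position"],o["tool_rot"],o["force"],o["grip_width"])
w=grab_frame("wrist");t=grab_frame("top")
t=t[150:270,270:400];t=cv2.resize(t,None,fx=3,fy=3,interpolation=cv2.INTER_CUBIC)
c=np.zeros((384,800,3),np.uint8);c[:,:400]=w[:,56:456];c[:360,405:795]=t;cv2.imwrite("pics/m2.png",c)
E
```

```text
[ 0.44704853  0.62374952  0.08767787  1.55520789 -0.06189194  0.96645943
  2.1231197 ]
[ 0.54494509 -0.36760305  0.1848902 ] [ 3.14126373e+00 -1.08162004e-03  3.14038305e+00] [-0.0991318   1.21781296 -1.77192507] 0.028948578019715177
```

View pics/m2.png

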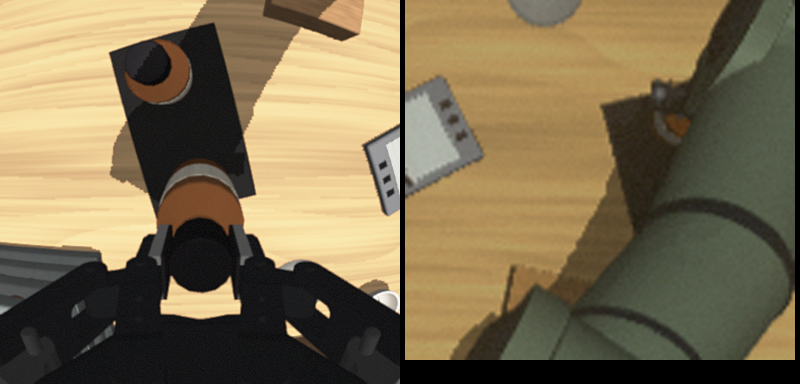

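The bottle is held upright over the mat. The mat corners are at (110,52), (214,24) and (255,194) in the crop, and the fellow's cap is at (148,62).

```bash
python3 - <<'E'
from h import *
m=wray(np.array([(110,52),(214,24),(255,194)])+[56,0],.005);print(m)
c=(m[0]+m[2])/2;x=(m[2]-m[1])/np.linalg.norm(m[2]-m[1]);print(c,np.linalg.norm(m[2]-m[1]),np.linalg.norm(m[0]-m[1]),x,c+.05*x)
f=wray([(148+56,62)],.13);print(f)
E
```

```text
[[ 0.4122 -0.4636  0.005 ]
 [ 0.3844 -0.3498  0.005 ]
 [ 0.5741 -0.3014  0.005 ]]
[ 0.49315 -0.3825   0.005  ] 0.19577704155492803 0.11714640412748487 [0.96895938 0.24722    0.        ] [ 0.54159797 -0.370139    0.005     ]
[[ 0.4464 -0.399   0.13  ]]
```

move_arm(
  jaw=[255, 255, 255, 255, 255, 255, 255],
  dp=[
    [0.0025, -0.004, 0.03],
    [0, 0, 0.03],
    [0, 0, 0.02],
    [0, 0, 0.01],
    [0, 0, 0.005],
    [0, 0, 0.002],
    [0, 0, 0],
  ],
  rotation=[
    [0, 0, 0],
    [0, 0, 0],
    [0, 0, 0],
    [0, 0, 0],
    [0, 0, 0],
    [0, 0, 0],
    [0, 0, 0],
  ],
)

```text
clock: 6.88
position: [0.544, -0.3701, 0.1085]
tool_rot: [-3.141, 0.0, -3.141]
force: [-0.9, -0.3, -1.8]
grip_width: 0.0293
```

move_arm(
  jaw=[255, 255, 255],
  dp=[
    [0, 0, 0.0012],
    [0, 0, 0],
    [0, 0, 0],
  ],
  rotation=[
    [0, 0, 0],
    [0, 0, 0],
    [0, 0, 0],
  ],
)

```text
clock: 7.25
position: [0.5441, -0.3702, 0.1075]
tool_rot: [-3.141, 0.001, -3.141]
force: [0.7, -1.2, 3.7]
grip_width: 0.0292
```

move_arm(
  jaw=[150, 130, 110, 90, 60, 60, 60, 60, 60, 60],
  dp=[
    [0, 0, 0],
    [0, 0, 0],
    [0, 0, 0],
    [0, 0, 0],
    [0, 0, 0],
    [0, 0, -0.03],
    [0, 0, -0.05],
    [0, 0, -0.05],
    [0, 0, -0.03],
    [0, 0, 0],
  ],
  rotation=[
    [0, 0, 0],
    [0, 0, 0],
    [0, 0, 0],
    [0, 0, 0],
    [0, 0, 0],
    [0, 0, 0],
    [0, 0, 0],
    [0, 0, 0],
    [0, 0, 0],
    [0, 0, 0],
  ],
)

```text
clock: 8.5
position: [0.5445, -0.3704, 0.2371]
tool_rot: [-3.14, 0.003, -3.141]
force: [0.9, 0.6, -0.4]
grip_width: 0.0652
```

move_arm(
  jaw=[60, 120, 255, 255, 255, 255, 255, 255],
  dp=[
    [-0.0129, 0.0444, 0],
    [-0.0129, 0.0444, 0],
    [-0.0129, 0.0444, 0],
    [-0.0129, 0.0444, 0],
    [-0.0129, 0.0444, 0],
    [-0.0129, 0.0444, 0],
    [-0.0129, 0.0444, 0],
    [-0.0129, 0.0444, 0],
  ],
  rotation=[
    [0, 0, 0],
    [0, 0, 0],
    [0, 0, 0],
    [0, 0, 0],
    [0, 0, 0],
    [0, 0, 0],
    [0, 0, 0],
    [0, 0, 0],
  ],
)

```text
clock: 9.5
position: [0.6262, -0.0845, 0.2342]
tool_rot: [3.142, -0.001, -3.141]
force: [1.4, 0.3, -0.3]
grip_width: -0.0001
```

move_arm(
  jaw=[255, 255, 255, 255, 255, 255, 255, 255, 255],
  dp=[
    [0, 0, 0],
    [0, 0, 0],
    [0, 0, 0],
    [0, 0, 0],
    [0, 0, 0],
    [0, 0, 0],
    [0, 0, 0],
    [0, 0, 0],
    [0, 0, 0],
  ],
  rotation=[
    [0, 0, 0.0514],
    [0, 0, 0.0514],
    [0, 0, 0.0514],
    [0, 0, 0.0514],
    [0, 0, 0.0514],
    [0, 0, 0.0514],
    [0, 0, 0.0514],
    [0, 0, 0.0514],
    [0, 0, 0],
  ],
)

```text
clock: 10.62
position: [0.6259, -0.0856, 0.2342]
tool_rot: [-3.14, 0.0, 1.851]
force: [-0.6, -0.2, -0.7]
grip_width: -0.0002
```

```bash
python3 - <<'E'
from h import *
o=bot.observe();print(o["position"],o["tool_rot"],o["force"],o["grip_width"],o["qpos"])
w=grab_frame("wrist");t=grab_frame("top");cv2.imwrite("pics/t3.png",t);cv2.imwrite("pics/w3.png",w)
t=t[150:270,270:400];t=cv2.resize(t,None,fx=2,fy=2,interpolation=cv2.INTER_CUBIC)
c=np.zeros((384,775,3),np.uint8);c[:,:512]=w;c[:240,515:]=t;cv2.imwrite("pics/m3.png",c)
E
```

```text
[ 0.62594596 -0.08555696  0.23422817] [-3.14018534e+00  9.15249080e-05  1.85132857e+00] [-0.58235871 -0.22233186 -0.73175851] -0.00018628945733315392 [-0.20710553  0.55889842  0.37979487  1.59198499 -0.22972153  1.03641644
  0.51855815]
```

View pics/m3.png

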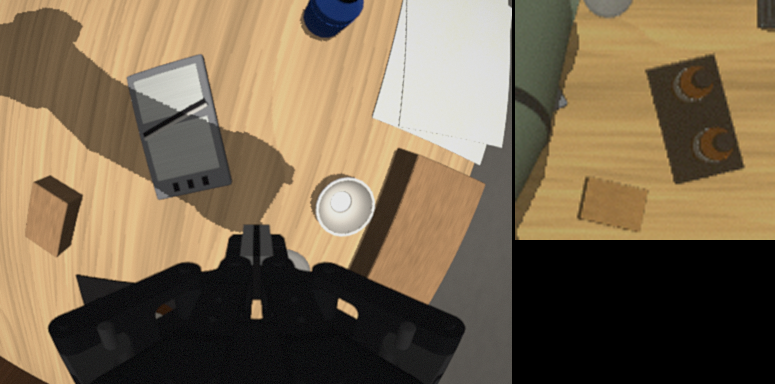

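The bottle stands upright on the mat beside its fellow. The slicer corners are at (127,75), (203,55), (231,183) and (157,199) in the wrist view.

```bash
python3 - <<'E'
from h import *
s=wray([(127,75),(203,55),(231,183),(157,199)],.014);print(s,s.mean(0))
d=(s[0]+s[1]-s[2]-s[3])/2;print(np.linalg.norm(d),np.degrees(np.arctan2(d[1],d[0])))
E
```

```text
[[ 0.4349 -0.0182  0.014 ]
 [ 0.5265  0.0267  0.014 ]
 [ 0.6029 -0.1183  0.014 ]
 [ 0.5129 -0.1673  0.014 ]] [ 0.5193   -0.069275  0.014   ]
0.16608293861802903 117.69909099909675
```

move_arm(
  jaw=[255, 255, 255, 255, 255, 255, 255, 255],
  dp=[
    [0.005, 0, 0.05],
    [0, 0, 0.06],
    [0, 0, 0.06],
    [0, 0, 0.06],
    [0, 0, 0.035],
    [0, 0, 0.015],
    [0, 0, 0.006],
    [0, 0, 0],
  ],
  rotation=[
    [0, 0, 0],
    [0, 0, 0],
    [0, 0, 0],
    [0, 0, 0],
    [0, 0, 0],
    [0, 0, 0],
    [0, 0, 0],
    [0, 0, 0],
  ],
)

```text
clock: 11.72
position: [0.6256, -0.082, 0.0071]
tool_rot: [3.141, 0.0, 1.851]
force: [0.1, 0.1, 0.7]
grip_width: -0.0004
```

move_arm(
  jaw=[255, 255, 255, 255, 255, 255, 255, 255, 255],
  dp=[
    [0, -0.01, 0],
    [0, -0.01, 0],
    [0, -0.01, 0],
    [0, -0.01, 0],
    [0, -0.01, 0],
    [0, -0.01, 0],
    [0, -0.01, 0],
    [0, -0.005, 0],
    [0, 0, 0],
  ],
  rotation=[
    [0, 0, 0],
    [0, 0, 0],
    [0, 0, 0],
    [0, 0, 0],
    [0, 0, 0],
    [0, 0, 0],
    [0, 0, 0],
    [0, 0, 0],
    [0, 0, 0],
  ],
)

```text
clock: 12.85
position: [0.567, -0.0985, 0.0063]
tool_rot: [-3.141, -0.0, 1.85]
force: [-0.9, -0.6, -0.1]
grip_width: 0.0006
```

```bash
python3 - <<'E'
from h import *
o=bot.observe();print(o["position"],o["tool_rot"],o["force"],o["grip_width"])
w=grab_frame("wrist");t=grab_frame("top");cv2.imwrite("pics/t4.png",t)
t=t[130:250,130:360];t=cv2.resize(t,None,fx=2,fy=2,interpolation=cv2.INTER_CUBIC)
c=np.zeros((580,512,3),np.uint8);c[:340,:]=w[:340];c[340:,:460]=t;cv2.imwrite("pics/m4.png",c)
E
```

```text
[ 0.56700046 -0.09846115  0.00625769] [-3.14089770e+00 -3.86998942e-04  1.85015095e+00] [-0.92274926 -0.5594668  -0.09525991] 0.0005646048475071143
```

View pics/m4.png

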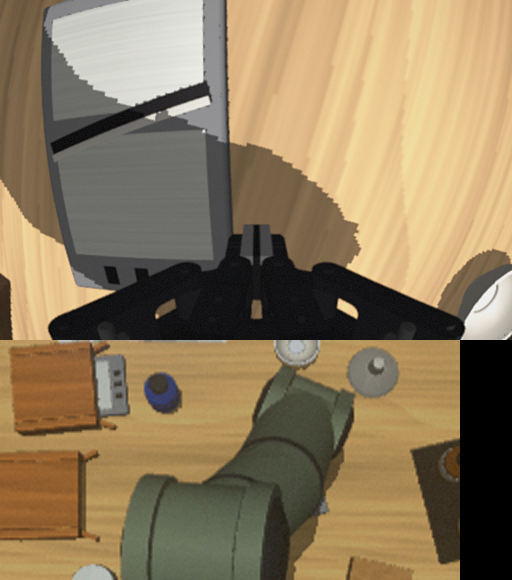

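The slicer has turned. Its right edge in the wrist view runs about (225,10) to (231,220).

```bash
python3 - <<'E'
from h import *
s=wray([(226,10),(229,110),(231,220),(44,10),(76,262)],.014);print(s)
for i,j in((1,2),(0,2),(3,4)):
  d=s[i]-s[j];print(np.degrees(np.arctan2(d[1],d[0])))
E
```

```text
[[ 0.5227  0.0089  0.014 ]
 [ 0.5371 -0.0359  0.014 ]
 [ 0.5516 -0.0863  0.014 ]
 [ 0.4196 -0.0024  0.014 ]
 [ 0.4679 -0.1414  0.014 ]]
106.05044304791134
106.88679112394401
109.16141988173395
```

move_arm(
  jaw=[255, 255, 255, 255, 255, 255, 255, 255, 255],
  dp=[
    [0, 0.0125, 0],
    [-0.024, 0, 0],
    [0, 0, 0],
    [0, -0.01, 0],
    [0, -0.01, 0],
    [0, -0.01, 0],
    [0, -0.01, 0],
    [0, -0.008, 0],
    [0, 0, 0],
  ],
  rotation=[
    [0, 0, 0],
    [0, 0, 0.033],
    [0, 0, 0],
    [0, 0, 0],
    [0, 0, 0],
    [0, 0, 0],
    [0, 0, 0],
    [0, 0, 0],
    [0, 0, 0],
  ],
)

```text
clock: 14.08
position: [0.544, -0.1209, 0.0064]
tool_rot: [-3.141, -0.0, 1.746]
force: [0.2, -0.3, 0.1]
grip_width: -0.0003
```

move_arm(
  jaw=[255, 255, 255, 255, 255, 255, 255],
  dp=[
    [0, 0.02, 0],
    [0, 0.02, 0],
    [0, 0, -0.05],
    [-0.05, 0, -0.06],
    [-0.07, 0, -0.06],
    [-0.07, 0, 0],
    [0, 0, 0],
  ],
  rotation=[
    [0, 0, 0],
    [0, 0, 0],
    [0, 0, 0],
    [0, 0, 0],
    [0, 0, 0],
    [0, 0, 0],
    [0, 0, 0],
  ],
)

```text
clock: 14.95
position: [0.6005, -0.2613, 0.1354]
tool_rot: [-3.141, 0.002, 1.742]
force: [-0.4, -0.6, -1.4]
grip_width: -0.0
```

```bash
python3 - <<'E'
from h import *
o=bot.observe();print(o["position"],o["tool_rot"],o["force"],o["grip_width"])
w=grab_frame("wrist");cv2.imwrite("pics/w5.png",cv2.resize(w[:320],(768,480),interpolation=cv2.INTER_CUBIC))
E
```

```text
[ 0.60048186 -0.26128556  0.13536562] [-3.14144683e+00  2.25509939e-03  1.74161365e+00] [-0.3840111  -0.56295214 -1.44531306] -4.341879951078193e-05
```

View pics/w5.png

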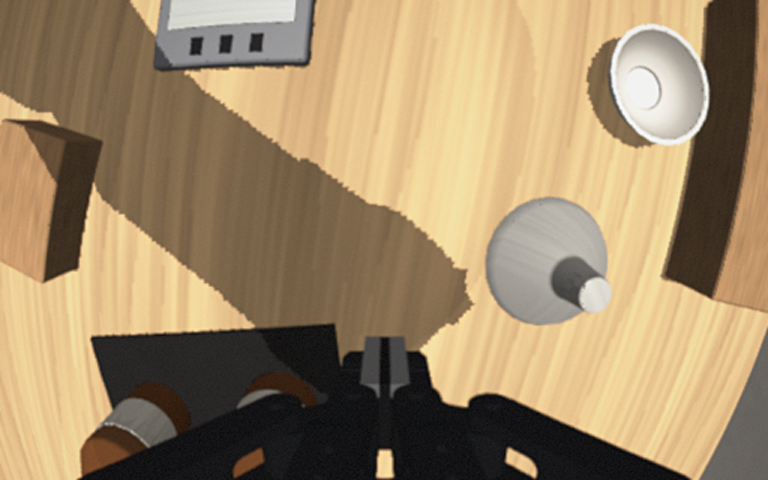

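The slicer's rear edge is at about (157,66)–(310,63) in the enlarged view. I'll segment the slicer in the top view by colour.

```bash
cat >> h.py <<'E'
def slicer(im=None):
    im=grab_frame("top") if im is None else im
    hsv=cv2.cvtColor(im,cv2.COLOR_BGR2HSV)
    m=((hsv[...,1]<60)&(hsv[...,2]>70)).astype(np.uint8)
    m=cv2.morphologyEx(m,cv2.MORPH_CLOSE,np.ones((5,5)))
    out=[]
    for c in cv2.findContours(m,cv2.RETR_EXTERNAL,cv2.CHAIN_APPROX_NONE)[0]:
        A=cv2.contourArea(c); 
        if not 300<A<2500: continue
        p=ray("top",c[:,0,:].astype(float),.014)[:,:2]
        (cx,cy),(a,b),g=cv2.minAreaRect((p*1000).astype(np.float32))
        if a<b: g+=90;a,b=b,a
        out.append((round(cx),round(cy),round(a),round(b),round(g%180,1)))
    return out
E
python3 - <<'E'
from h import *
print(slicer(cv2.imread("pics/top0.png")));print(slicer())
s=wray(np.array([(157,66),(311,63)])/1.5,.010);print(s);d=s[1]-s[0];print(np.degrees(np.arctan2(d[1],d[0]))+90)
E
```

```text
[(34, -41, 259, 189, 21.0), (112, -839, 352, 94, 179.8), (291, 381, 69, 62, 92.6), (336, 227, 73, 69, 91.0), (518, -71, 168, 103, 117.9), (674, 210, 104, 51, 6.7), (706, -236, 84, 82, 0.4), (755, -105, 77, 76, 1.1), (717, 795, 387, 84, 4.8)]
[(111, -833, 353, 94, 177.7), (291, 378, 76, 62, 91.7), (336, 227, 73, 69, 91.0), (674, 209, 104, 51, 6.7), (755, -105, 77, 76, 1.1), (717, 795, 387, 84, 4.8)]
[[ 0.4326 -0.1445  0.01  ]
 [ 0.5355 -0.1358  0.01  ]]
94.83275598713493
```

move_arm(
  jaw=[105, 105, 105, 105, 105, 105, 105, 105, 105, 105],
  dp=[
    [0.0325, -0.0304, 0],
    [0.0325, -0.0304, 0],
    [0.0325, -0.0304, 0],
    [0.0325, -0.0304, 0],
    [0, 0, 0],
    [0, 0, 0.06],
    [0, 0, 0.06],
    [0, 0, 0.03],
    [0, 0, 0.013],
    [0, 0, 0],
  ],
  rotation=[
    [0, 0, 0],
    [0, 0, 0],
    [0, 0, 0],
    [0, 0, 0],
    [0, 0, 0.028],
    [0, 0, 0],
    [0, 0, 0],
    [0, 0, 0],
    [0, 0, 0],
    [0, 0, 0],
  ],
)

```text
clock: 16.3
position: [0.4872, -0.1706, 0.0046]
tool_rot: [-3.141, -0.0, 1.659]
force: [-0.1, -0.6, -0.4]
grip_width: 0.0505
```

move_arm(
  jaw=[105, 105, 105, 105, 105, 105, 105, 105, 105, 105],
  dp=[
    [0.0125, 0, 0.002],
    [0.0125, 0, 0],
    [0.0125, 0.0019, 0],
    [0.0125, 0.0019, 0],
    [0.0125, 0.0019, 0],
    [0.0125, 0.0019, 0],
    [0.0125, 0.0019, 0],
    [0.0125, 0.0019, 0],
    [0.0125, 0.0019, 0],
    [0, 0, 0],
  ],
  rotation=[
    [0, 0, 0],
    [0, 0, 0],
    [0, 0, 0],
    [0, 0, 0],
    [0, 0, 0],
    [0, 0, 0],
    [0, 0, 0],
    [0, 0, 0],
    [0, 0, 0],
    [0, 0, 0],
  ],
)

```text
clock: 17.55
position: [0.4899, -0.0793, 0.0029]
tool_rot: [-3.141, -0.001, 1.66]
force: [-0.3, -0.3, 0.1]
grip_width: 0.0503
```

```bash
python3 - <<'E'
from h import *
o=bot.observe();print(o["position"],o["tool_rot"],o["force"],o["grip_width"])
w=grab_frame("wrist");cv2.imwrite("pics/w6.png",cv2.resize(w[:320],(768,480),interpolation=cv2.INTER_CUBIC))
print(slicer())
E
```

```text
[ 0.48991836 -0.07925056  0.00291528] [-3.14125918e+00 -7.29835489e-04  1.66018184e+00] [-0.32443738 -0.33014204  0.06907017] 0.05034907611645186
[(22, -119, 190, 46, 8.2), (111, -833, 353, 94, 177.7), (291, 378, 76, 62, 92.6), (674, 210, 103, 50, 6.5), (708, -236, 82, 80, 90.8), (755, -105, 77, 76, 1.1), (717, 795, 387, 84, 4.8)]
```

View pics/w6.png

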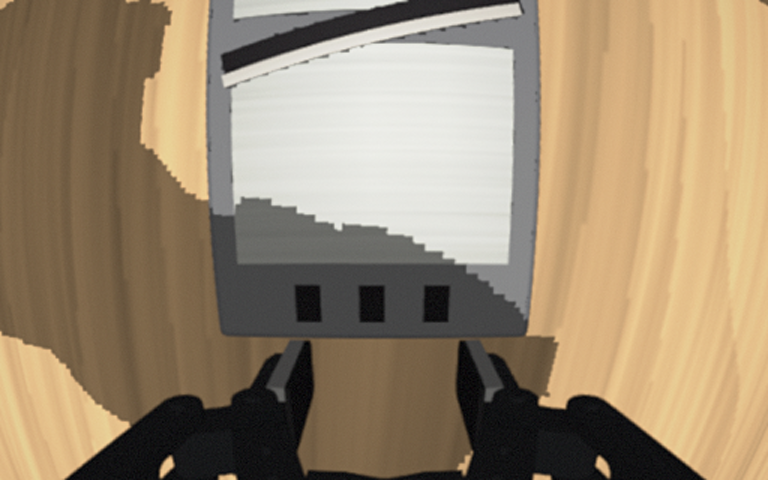

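The fork is flush with the rear edge. The rear corners are at (222,334) and (527,333).

```bash
python3 - <<'E'
from h import *
s=wray(np.array([(222,334),(527,333),(209,160),(541,120)])/1.5,.014);print(s);d=s[1]-s[0];print(np.degrees(np.arctan2(d[1],d[0]))+90,(s[0]+s[1])/2)
E
```

```text
[[ 0.4351 -0.0701  0.014 ]
 [ 0.5355 -0.0606  0.014 ]
 [ 0.4304 -0.0137  0.014 ]
 [ 0.5297  0.0071  0.014 ]]
95.40532004261786 [ 0.4853  -0.06535  0.014  ]
```

move_arm(
  jaw=[105, 105, 105, 105, 105, 105, 105, 105, 105, 105],
  dp=[
    [0.0125, 0.002, 0],
    [0.0125, 0.002, 0],
    [0.0125, 0.002, 0],
    [0.0125, 0.002, 0],
    [0.0125, 0.002, 0],
    [0.0125, 0.002, 0],
    [0.0125, 0.002, 0],
    [0.0125, 0.002, 0],
    [0.0125, 0.002, 0],
    [0, 0, 0],
  ],
  rotation=[
    [0, 0, 0.0018],
    [0, 0, 0.0018],
    [0, 0, 0.0018],
    [0, 0, 0.0018],
    [0, 0, 0.0018],
    [0, 0, 0.0018],
    [0, 0, 0.0018],
    [0, 0, 0.0018],
    [0, 0, 0.0018],
    [0, 0, 0],
  ],
)

```text
clock: 18.9
position: [0.4986, 0.0114, 0.003]
tool_rot: [3.142, -0.0, 1.609]
force: [-0.5, -0.5, 0.4]
grip_width: 0.0495
```

```bash
python3 - <<'E'
from h import *
o=bot.observe();print(o["position"],o["tool_rot"],o["force"],o["grip_width"])
w=grab_frame("wrist");cv2.imwrite("pics/w7.png",cv2.resize(w[:320],(768,480),interpolation=cv2.INTER_CUBIC))
E
```

```text
[0.49855663 0.01137743 0.00296283] [ 3.14155463e+00 -4.64367615e-04  1.60907144e+00] [-0.52308104 -0.49122003  0.41227698] 0.0494977248906089
```

View pics/w7.png

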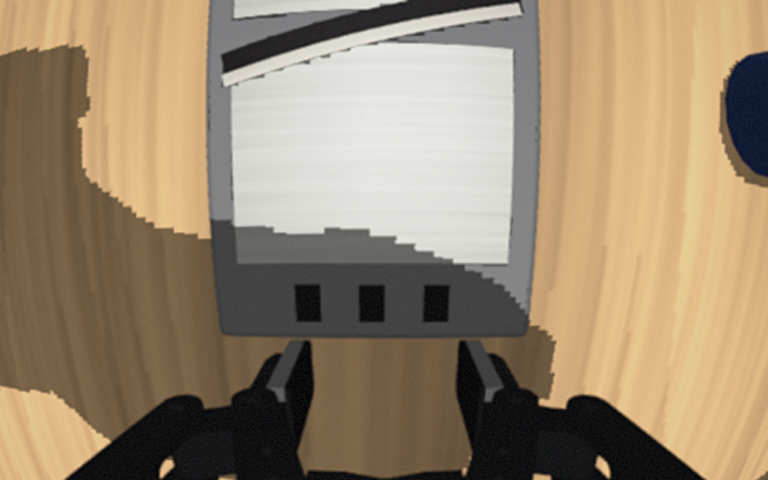

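move_arm(
  jaw=[105, 105, 105, 105, 105, 105, 105],
  dp=[
    [0.0125, 0, 0],
    [0.0125, 0, 0],
    [0.0125, 0, 0],
    [0.0125, 0, 0],
    [0.0125, 0, 0],
    [0.0125, 0, 0],
    [0, 0, 0],
  ],
  rotation=[
    [0, 0, 0],
    [0, 0, 0],
    [0, 0, 0],
    [0, 0, 0],
    [0, 0, 0],
    [0, 0, 0],
    [0, 0, 0],
  ],
)

```text
clock: 19.82
position: [0.4961, 0.0714, 0.0029]
tool_rot: [-3.141, -0.001, 1.609]
force: [0.4, -0.4, 0.3]
grip_width: 0.0501
```

```bash
python3 - <<'E'
from h import *
o=bot.observe();print(o["position"],o["tool_rot"],o["force"],o["moment"],o["grip_width"])
w=grab_frame("wrist");t=grab_frame("top");
t=t[150:250,110:260];t=cv2.resize(t,None,fx=2,fy=2,interpolation=cv2.INTER_CUBIC)
c=np.zeros((340,812,3),np.uint8);c[:,:512]=w[:340];c[:200,512:]=t;cv2.imwrite("pics/m8.png",c[:,:800])
E
```

```text
[0.4960507  0.07138402 0.00291049] [-3.14130595e+00 -5.15694284e-04  1.60926922e+00] [ 0.43393176 -0.41014352  0.3248878 ] [-0.03995176  0.04189111  0.05992166] 0.050105243413621624
```

View pics/m8.png

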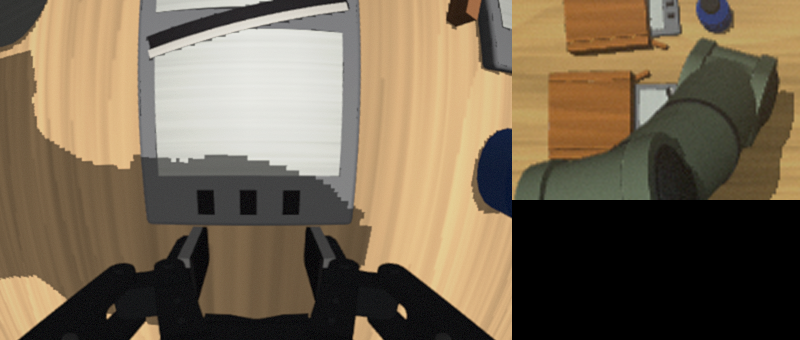

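The slicer's front is at the mouth between the wings with no contact force. I'll continue.

move_arm(
  jaw=[105, 105, 105, 105, 105],
  dp=[
    [0.0125, 0, 0],
    [0.0125, 0, 0],
    [0.0125, 0, 0],
    [0.0125, 0, 0],
    [0, 0, 0],
  ],
  rotation=[
    [0, 0, 0],
    [0, 0, 0],
    [0, 0, 0],
    [0, 0, 0],
    [0, 0, 0],
  ],
)

```text
clock: 20.55
position: [0.4946, 0.1114, 0.0029]
tool_rot: [-3.141, -0.0, 1.609]
force: [-0.8, 0.4, -0.3]
grip_width: 0.0501
```

move_arm(
  jaw=[105, 105, 105, 105, 105],
  dp=[
    [0.0125, 0, 0],
    [0.0125, 0, 0],
    [0.0125, 0, 0],
    [0.0125, 0, 0],
    [0, 0, 0],
  ],
  rotation=[
    [0, 0, 0],
    [0, 0, 0],
    [0, 0, 0],
    [0, 0, 0],
    [0, 0, 0],
  ],
)

```text
clock: 21.18
position: [0.4931, 0.1513, 0.0029]
tool_rot: [-3.142, -0.0, 1.609]
force: [-0.3, -1.4, -0.1]
grip_width: 0.0501
```

move_arm(
  jaw=[105, 105, 105, 105],
  dp=[
    [0.0125, 0, 0],
    [0.0125, 0, 0],
    [0.006, 0, 0],
    [0, 0, 0],
  ],
  rotation=[
    [0, 0, 0],
    [0, 0, 0],
    [0, 0, 0],
    [0, 0, 0],
  ],
)

```text
clock: 21.68
position: [0.4922, 0.1755, 0.003]
tool_rot: [-3.142, -0.0, 1.609]
force: [-0.4, -0.2, -0.4]
grip_width: 0.0502
```

move_arm(
  jaw=[105, 105, 105],
  dp=[
    [0.004, 0, 0],
    [0.004, 0, 0],
    [0, 0, 0],
  ],
  rotation=[
    [0, 0, 0],
    [0, 0, 0],
    [0, 0, 0],
  ],
)

```text
clock: 22.05
position: [0.4921, 0.1816, 0.003]
tool_rot: [3.142, -0.0, 1.608]
force: [-0.9, -0.5, 0.4]
grip_width: 0.0505
```

move_arm(
  jaw=[105, 105, 105, 105],
  dp=[
    [0.002, 0, 0],
    [0.002, 0, 0],
    [0.001, 0, 0],
    [0, 0, 0],
  ],
  rotation=[
    [0, 0, 0],
    [0, 0, 0],
    [0, 0, 0],
    [0, 0, 0],
  ],
)

```text
clock: 22.55
position: [0.492, 0.1854, 0.003]
tool_rot: [3.142, -0.0, 1.608]
force: [-0.9, -0.8, -0.2]
grip_width: 0.0503
```

move_arm(
  jaw=[105, 105, 105],
  dp=[
    [0.002, 0, 0],
    [0.001, 0, 0],
    [0, 0, 0],
  ],
  rotation=[
    [0, 0, 0],
    [0, 0, 0],
    [0, 0, 0],
  ],
)

```text
clock: 22.92
position: [0.4919, 0.1878, 0.003]
tool_rot: [3.142, -0.0, 1.608]
force: [0.6, -0.8, 0.1]
grip_width: 0.0502
```

move_arm(
  jaw=[105, 105, 105],
  dp=[
    [0.002, 0, 0],
    [0.001, 0, 0],
    [0, 0, 0],
  ],
  rotation=[
    [0, 0, 0],
    [0, 0, 0],
    [0, 0, 0],
  ],
)

```text
clock: 23.3
position: [0.4919, 0.1892, 0.003]
tool_rot: [3.142, 0.001, 1.607]
force: [0.7, -7.5, 1.3]
grip_width: 0.0506
```

move_arm(
  jaw=[105, 105, 105],
  dp=[
    [0.001, 0, 0],
    [0.001, 0, 0],
    [0, 0, 0],
  ],
  rotation=[
    [0, 0, 0],
    [0, 0, 0],
    [0, 0, 0],
  ],
)

```text
clock: 23.68
position: [0.492, 0.1894, 0.003]
tool_rot: [3.141, 0.002, 1.606]
force: [1.9, -15.8, 2.5]
grip_width: 0.0504
```

It stops firmly at 0.1894 while the force rises to 16 N. I'll back off and check.

move_arm(
  jaw=[105, 105, 105, 105, 105, 105, 105, 105, 105, 105],
  dp=[
    [-0.01, 0, 0],
    [-0.02, 0, 0],
    [-0.03, 0, 0],
    [0, 0, -0.05],
    [0, 0, -0.06],
    [0, 0, -0.06],
    [-0.055, 0, -0.05],
    [-0.055, 0, 0],
    [-0.055, 0, 0],
    [-0.055, 0, 0],
  ],
  rotation=[
    [0, 0, 0],
    [0, 0, 0],
    [0, 0, 0],
    [0, 0, 0],
    [0, 0, 0],
    [0, 0, 0],
    [0, 0, 0],
    [0, 0, 0],
    [0, 0, 0],
    [0, 0, 0],
  ],
)

```text
clock: 24.92
position: [0.4997, -0.0341, 0.1792]
tool_rot: [3.141, -0.0, 1.608]
force: [-0.1, 0.0, -0.5]
grip_width: 0.0505
```

```bash
python3 - <<'E'
from h import *
o=bot.observe();print(o["position"],o["force"])
t=grab_frame("top");s=grab_frame("scene");print(slicer(t))
a=cv2.resize(t[125:265,105:395],(800,386),interpolation=cv2.INTER_CUBIC);b=cv2.resize(s[100:290,80:400],(354,210))
c=np.zeros((600,800,3),np.uint8);c[:386]=a;c[388:598,:354]=b;cv2.imwrite("pics/fin.png",c)
E
```

```text
[ 0.49968484 -0.03405778  0.17918418] [-0.10343645  0.04860144 -0.49788987]
[(38, -110, 220, 56, 18.4), (112, -839, 352, 93, 179.6), (291, 378, 75, 62, 92.9), (336, 227, 73, 69, 91.0), (487, 226, 101, 47, 2.1), (674, 210, 104, 51, 6.7), (706, -236, 84, 82, 0.4), (755, -105, 77, 76, 1.1), (717, 795, 387, 84, 4.8)]
```

View pics/fin.png

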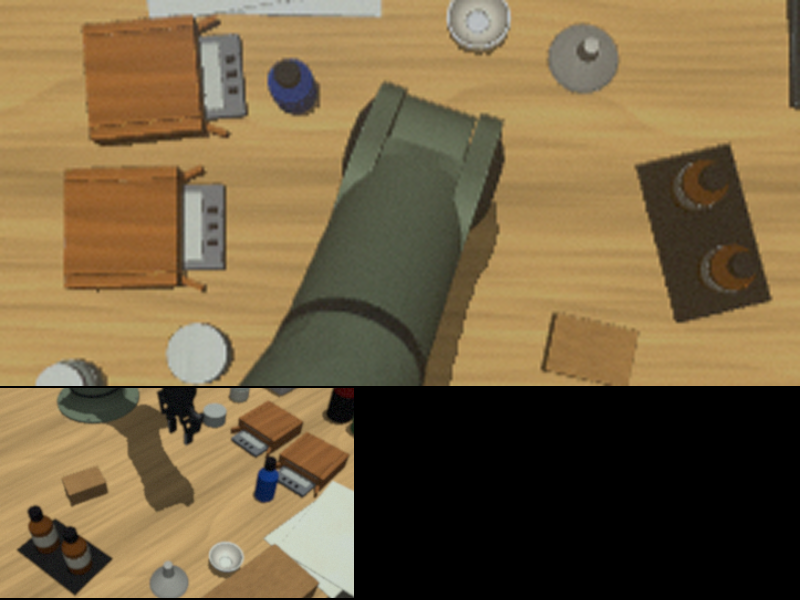

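The slicer sits in the empty rack, sticking out as much as the one in the full rack. Both bottles are upright on the mat, and the other things are unmoved.

```bash
python3 -c "
from h import *
print(workorder.job_done())"
```

```text
the job is handed in; nothing more can be done
None
```

The job is done and handed in at about 25 s on the robot clock; the limit was 72 s.

- **Bottle:** I lifted the amber bottle by its cap and stood it upright on the mat's free half. The last top and scene views show it wholly on the mat beside the other bottle, with the blue look-alike untouched.
- **Slicer:** I turned it by pushing its side, then pushed its rear end along the counter with the opened fingers, straight into the empty rack. It was not lifted.
- **Home check:** The slicer stopped moving while the push force rose to 16 N. In the top view it sticks out about 47 mm, where the full rack's slicer measures 51 mm by the same method. I put the 4 mm difference down to that method's accuracy. The angle read about 2°, in line with the rack.
- **Other things:** The tin, funnel, dish and full rack measured the same in the top view as at the start. The jar matched to about 3 mm. The box looked unmoved, but I did not measure it again. The robot was clear of everything at hand-in.

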